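# Load a slide tray through a pedal gate

## Task

Load the slide tray under the microscope: with one fingertip press the long pedal beside the chute down to hold the gate well open, and with the other fingertip push the tray by its upright push plate along the chute until it is fully home against the end stop. The gate must not touch the tray and must stay open until the tray is home; then back off and let the gate swing shut over the tray's tongue. Only press and push: do not lift the tray, and leave the other things on the bench alone.

Things in the scene. Friction and masses are not known exactly. Their poses are not given: they have to be found in the camera images.
- chute: Fixed chute with a microscope at its far end. Origin on the table under the gate's hinge line, in the gate's plane; +X is the push direction, Z up, +Y from the hinge line to the channel. Aluminium deck, top 12 mm above the table, X = -275 to 130 mm. Channel Y = 18 to 106 mm between two guide strips, tops 24 mm above the table. End stop face at X = 110. Microscope beyond X = 70, lenses 143 mm up.
- shaft (a point): Fixed point on the axis of the steel hinge shaft, at chute X = -165, Y = 0 mm, 46 mm above the table; axes as the chute's. Shaft 10 mm in diameter, along X, from chute X = -294 to 21 mm, between the channel and the pedal. Brackets 12 mm long, 18 mm wide carry it at chute X = -290, -35 and 18 mm, no taller than the shaft.
- gate (a joint): Gate angle about the shaft (rad): 0 shut, grows as the pedal is pressed, limit 0.9; a spring shuts it. The leaf swings up sideways, its free end rising about 75 mm, and clears the tray body from 0.4 rad on (0.6 to 0.8 is comfortable). The tray cannot push it open. 1.5 to 5 N on the pedal opens it.
- leaf (a point): Middle of the lower edge of the gate's black leaf, on the moving part: 6 mm thick in chute X (-3 to 3 mm), across Y = 20 to 104 mm of the channel, 26 mm high. Shut, this edge is 9 mm above the deck: it stops the tray body (18 mm high) but clears the tray's tongue (5 mm).
- pedal (a point): Middle of the pedal's top, on the moving part: aluminium plate at chute X = -278 to -53 mm, 22 to 78 mm from the shaft's axis towards -Y, 5 mm thick, rigid with the gate. Shut, it slopes up outwards at 0.35 rad; it turns down with the gate, level at 0.35. A fingertip whose inner edge is 35 mm from the axis stands 40 mm above the table with the gate at 0.6 rad, 34 mm at 0.76.
- tray: Loose grey slide tray, about 0.2 kg, lying on the deck in the channel. Origin at its underside, below the middle of its push plate's rear face; X ahead in the push direction, Z up. Push plate: upright, X = 0 to 6 mm, 80 mm wide, 40 mm high. Flat tongue 60 mm wide, 5 mm thick, to X = 106 mm. Then the tray body with three glass slides, X = 106 to 196 mm, 84 mm wide, 18 mm high.
- home (a point): Point fixed to the chute, axes as the chute's, on the deck at chute X = -86, Y = 62 mm: the tray's origin lies here when its front is against the end stop. The push plate then stays 80 mm in front of the gate.
- dropper: Small white dropper bottle, 32 mm diameter, 75 mm high; origin under its centre. A bystander.
- slide_box: Flat white slide box, 95 x 85 x 26 mm; origin under its centre. A bystander.
- oil_jar: Amber glass jar with black cap, 38 mm diameter, 45 mm high; origin under its centre. A bystander.
- filter_cube: Black optical filter cube, 36 mm wide, 38 mm high; origin under its centre. A bystander.
- objective: Steel microscope objective standing on end, 34 mm diameter, 46 mm high; origin under its centre. A bystander.
- driver: Screwdriver 160 mm long, lying on the table. A bystander.
- joystick: Black joystick box 80 x 60 mm, 52 mm high with its stick; origin under its centre. A bystander.
Not all that is in view belongs to the job. Leave any blue or orange look-alike of the tray alone.

How it is judged (in metres and radians):
On the way, in this order (a step that is already met when the one before it is completed fails the run):
1. the pedal is pressed and the gate held open (0.45 rad or more) while the tray is still wholly in front of it (value of joint gate above 0.45 rad and x of tray in the frame of chute below -0.198 m), for 0.2 s.
2. the tray is home (within 5 mm) while the gate is still held open (value of joint gate above 0.4 rad and x of tray in the frame of home above -0.005 m), for 0.1 s.
At the end, for the whole second after the job is handed in: The tray lies flat on the deck in the channel, at rest, its front within 6 mm of the end stop, and the gate is shut (below 0.05 rad) behind the tray body (x of tray in the frame of home between -0.006 and 0.004 m and y of tray in the frame of home between -0.005 and 0.005 m and z of tray in the frame of home below 0.003 m and angle between tray's own z axis and vertical below 0.05 rad and value of joint gate below 0.05 rad and linear speed of tray below 0.01 m/s); the robot touches nothing.
It fails at once if the gate touches the tray (more than 0.8 N) (contact force between tray and gate above 0.8 N).
It fails at once if the tray is lifted, tipped or taken out of the channel (z of tray in the frame of home above 0.01 m or angle between tray's own z axis and vertical above 0.15 rad or y of tray in the frame of home above 0.015 m or y of tray in the frame of home below -0.015 m).
It fails at once if a bystander is moved more than 20 mm (distance of any of dropper, slide_box, oil_jar, filter_cube, objective, driver, joystick from where it was at the start of the episode above 0.02 m).
It also fails if it takes over 40 s, if anything falls off the work surface, if the arm or the gripper's body presses on something with over 40 N, if the wrist force passes 120 N, or if a joint passes its speed limit or range.

## Robot

A 6-joint arm with a two-finger parallel gripper is mounted at the origin on the work surface. World frame = base frame: x ahead of the robot, y to its left, z up, the work surface at z = 0. Lengths are in mm, angles in rad, forces in N, time in s.
With the tool pointing down it reaches from about 350 to 875 mm from the base axis. Payload 4.2 kg.
Tool frame: the origin (TCP) lies midway between the tips of the shut fingers; the grasp point (between the pads) lies 19 mm behind it; z points along the fingers, y is the direction in which the jaws open and shut (so a half turn about z gives the same grasp; the last joint's range is limited). The gripper opens to 85 mm and grips with 20 to 120 N. Pads are 22 mm wide; open, the fingers measure 114 mm over their backs; the gripper's body (76 mm by 85 mm) begins 54 mm behind the grasp point. The pads swing forward as they close: fully open they stand 13 mm farther back than shut.
Start: joints at [1.394, 0.385, 0.008, 0, -1.194, -0.259], TCP at [263.801, 566.576, 231.312] pointing down, gripper open.
Joint ranges: [-3.14, 3.14], [-1.21, 2.06], [-1.07, 1.41], [-3.16, 2.05], [-2.99, -0.16], [-3.1, 3.1]. Speed limits (rad/s): [2.79, 2.79, 3.14, 3.14, 3.14, 3.14].

## Interface

Orientations are given as a unit quaternion [x, y, z, w].
In Python, from bench import read_state, get_image, job_done, search_frame, regions_of gives the robot as it stands.
- The arm moves only by the tool servo_tool, never from a script. Its arguments are lists of equal length, an entry for each row: "turn": the turn, a rotation vector about the world's x, y, z in rad, a list of three; "dp": the shift along the world's x, y, z in m, a list of three; "fingers": the finger opening in m, from 0 to 0.0854. In form: {"turn": [[rx, ry, rz], ...], "dp": [[tx, ty, tz], ...], "fingers": [fingers, ...]}. A call has exactly 5 rows; each row shifts and turns the pose as measured when the row begins; what a row does not reach is not made up. A row lasts 1/8 s, in which the tool goes at most 62.5 mm and 10.7 degrees, less where a joint would pass 70% of its speed; a pose out of reach is approached as far as the arm can. A call is refused whole if a number of a shift passes 0.0625 or a number of a turn 0.188, either way. A call with a gripper value outside its range is refused whole. The fingers move at their own pace and stop on an object; the grip force is fixed at half the most. Time passes only in rows, so rows that do not move let the fingers close, or fill a call up. It gives the time, the measured TCP pose, the force and the opening at its end, in the units of the state.
- read_state(): the state, without advancing time (a new reading comes with each control period).
- get_image(name): name is "scene" or "top"; returns a dict with "img" (480x640x3 uint8, red, green, blue), "vfov" (degrees; the focal length in pixels is half the picture's height over the tangent of half this angle, whatever the lens; pixels are square), "cx", "cy" (the principal point, pixels), "k1" (the pictures are not rectified: a ray, as slopes to the right and down, at radius r is drawn at 1 + k1 r^2 times it, then the intrinsics apply), "world_from_camera" (4x4, takes a point from camera to world coordinates). Camera axes: x right, y down, z forward; pixel columns grow to the right and rows downward; lengths in mm; the calibration is good to about 2 mm. A picture is of the moment at which its call begins. There is no depth.
- job_done(): hands the job in, once; it reports no verdict.
Trained networks look in the newest picture that a camera, given by its name, has taken for a name from the list of things; names that differ only in an ending like _2 or _b are one class to them, and where a whole thing is asked for, a point or a joint stands for the part that bears it (a point fixed in the world has none). Each returns a list of dicts, best first, with "score" (0 to 1); they miss things now and then, are a little off and sometimes report something else, mostly with a low value. They report only what shows in the picture. A call takes as long as a camera call. They do not tell look-alikes from the thing itself.
- search_frame(query, camera): "box" ([left, top, width, height] in pixels, round what is visible of it).
- regions_of(query, camera): "region" (480x640 bool, what is visible of it) and "box" ([left, top, width, height] in pixels, round what is visible of it).
The state is a dict: "clock": time; "joints": joint angles; "joint_vel": joint speeds; "joint_efforts": joint torques, N m; "position": TCP position; "ee_rot": TCP orientation; "contact_force": force on the tool from outside, world axes, zero at the start; "wrist_torque": the same for the moment, N m; "gripper_width": finger opening in mm.
Only numpy, scipy, OpenCV 4.12 (cv2) and the standard library are available. Lean on these libraries where they do the work, as an engineer would, in place of code of your own. Each camera call takes 0.05 s, during which the arm holds its last target. There are 200 camera calls.

## Working session

There is one attempt and no reset: what is moved stays moved. The work goes in short steps, Python scripts to look and compute and a tool call to move; the robot and the scene stay as the last step left them, time stands still between calls to the robot, and variables do not carry over. Pictures are saved under pics/ and viewed, about 8 in all and at most 12, crops included, and the job is handed in when it is done.

Besides the shell and the picture viewer there is one more tool, called as a command line: name --argument value ..., lists and objects as JSON in quotes. servo_tool: Moves the arm, as the interface text tells. Its arguments: {"type":"object","properties":{"turn":{"type":"array","items":{"type":"array","items":{"type":"number"}}},"dp":{"type":"array","items":{"type":"array","items":{"type":"number"}}},"fingers":{"type":"array","items":{"type":"number"}}},"required":["turn","dp","fingers"]}

```bash
ls; mkdir -p pics; cat > h.py <<'E'
import numpy as np, cv2
from bench import *
def K(d):
    f=240/np.tan(np.radians(d["vfov"])/2); return f
def proj(d,P):
    P=np.atleast_2d(np.array(P,float)); M=np.linalg.inv(np.array(d["world_from_camera"]))
    c=P@M[:3,:3].T+M[:3,3]; s=c[:,:2]/c[:,2:]; r2=(s**2).sum(1,keepdims=True)
    return s*(1+d["k1"]*r2)*K(d)+[d["cx"],d["cy"]]
def unproj(d,uv,z):
    uv=np.atleast_2d(np.array(uv,float)); q=(uv-[d["cx"],d["cy"]])/K(d); s=q.copy()
    for _ in range(20): s=q/(1+d["k1"]*(s**2).sum(1,keepdims=True))
    M=np.array(d["world_from_camera"]); r=np.c_[s,np.ones(len(s))]@M[:3,:3].T; o=M[:3,3]
    return o+r*((z-o[2])/r[:,2])[:,None]
def save(img,n): cv2.imwrite("pics/"+n,img[:,:,::-1])
E
python3 - <<'E'
from h import *
s=read_state();print({k:np.round(v,3).tolist() for k,v in s.items()})
for c in("scene","top"):
    d=get_image(c);save(d["img"],c+"0.png");print(c,d["vfov"],d["cx"],d["cy"],d["k1"],np.round(d["world_from_camera"],3).tolist())
    for q in("chute","gate","pedal","tray","leaf"):
        print(q,[(np.round(r["box"]).tolist(),round(r["score"],2)) for r in search_frame(q,c)])
E
```

```text
pics
{'clock': 0.0, 'joints': [1.394, 0.386, 0.007, -0.001, -1.194, -0.259], 'joint_vel': [0.001, -0.0, 0.002, -0.001, -0.001, 0.0], 'joint_efforts': [-0.001, -39.229, 18.841, 4.186, -0.005, -0.0], 'position': [263.567, 566.069, 230.214], 'ee_rot': [0.976, -0.216, -0.0, 0.001], 'contact_force': [-0.046, 0.156, -0.113], 'wrist_torque': [-0.027, -0.029, 0.054], 'gripper_width': 85.134}
scene 52.334523173202435 323.6948214513778 242.8387699161731 0.04610618245263872 [[-0.823, 0.314, -0.473, 1182.631], [0.567, 0.427, -0.705, 897.138], [-0.02, -0.848, -0.529, 750.173], [0.0, 0.0, 0.0, 1.0]]
chute [([222.0, 127.0, 193.0, 183.0], 0.89)]
gate [([290.0, 222.0, 124.0, 52.0], 0.76)]
pedal [([288.0, 222.0, 126.0, 51.0], 0.59)]
tray [([440.0, 250.0, 79.0, 56.0], 0.97), ([334.0, 196.0, 64.0, 16.0], 0.72), ([525.0, 311.0, 111.0, 51.0], 0.63), ([301.0, 246.0, 72.0, 47.0], 0.61)]
leaf [([288.0, 223.0, 129.0, 53.0], 0.59)]
top 50.86703984924467 314.79963379516505 238.76121335429326 -0.1119544235850382 [[-0.019, -0.987, 0.157, 334.021], [-1.0, 0.017, -0.017, 4.061], [0.014, -0.158, -0.987, 1558.817], [0.0, 0.0, 0.0, 1.0]]
chute [([243.0, 183.0, 196.0, 107.0], 0.69)]
gate [([241.0, 221.0, 102.0, 68.0], 0.67)]
pedal [([243.0, 217.0, 102.0, 71.0], 0.84)]
tray [([260.0, 219.0, 67.0, 40.0], 0.93), ([348.0, 304.0, 52.0, 67.0], 0.76), ([242.0, 218.0, 103.0, 72.0], 0.72), ([184.0, 311.0, 69.0, 38.0], 0.59), ([98.0, 302.0, 63.0, 68.0], 0.59), ([185.0, 234.0, 25.0, 50.0], 0.35)]
leaf [([241.0, 218.0, 102.0, 74.0], 0.82)]
```

View pics/top0.png

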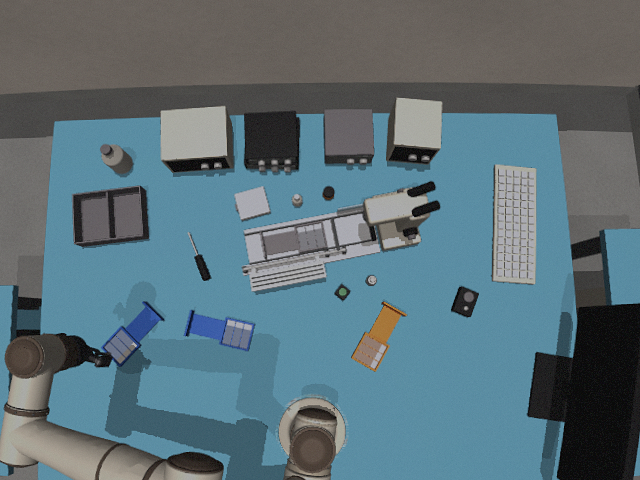

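View pics/scene0.png

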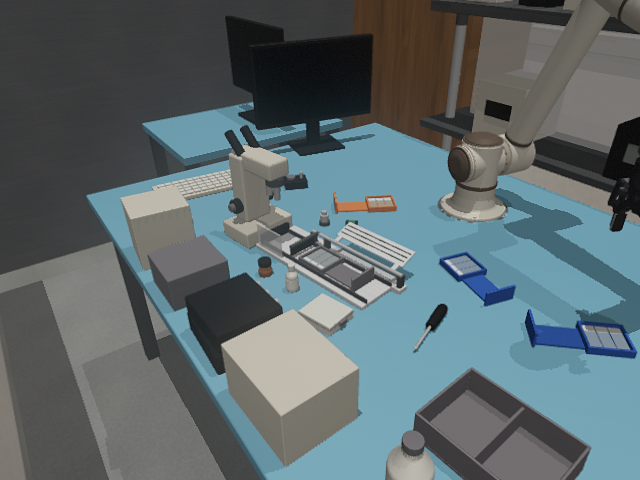

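The grey tray lies in the chute, centred at about top (300,240) and scene (335,262). The look-alikes are blue at top (133,335) and (220,330), and orange at top (378,337). I choose the grey one and crop closer.

```bash
python3 - <<'E'
from h import *
a=cv2.imread("pics/top0.png")[185:300,235:435]; b=cv2.imread("pics/scene0.png")[215:305,245:420]
a=cv2.resize(a,None,fx=3,fy=3,interpolation=cv2.INTER_CUBIC);b=cv2.resize(b,None,fx=2.8,fy=2.8,interpolation=cv2.INTER_CUBIC)
w=max(a.shape[1],b.shape[1]); p=lambda x:cv2.copyMakeBorder(x,0,0,0,w-x.shape[1],cv2.BORDER_CONSTANT)
o=np.vstack([p(a),p(b)]);print(a.shape,b.shape,o.shape);cv2.imwrite("pics/crop1.png",o)
E
```

```text
(345, 600, 3) (252, 490, 3) (597, 600, 3)
```

View pics/crop1.png

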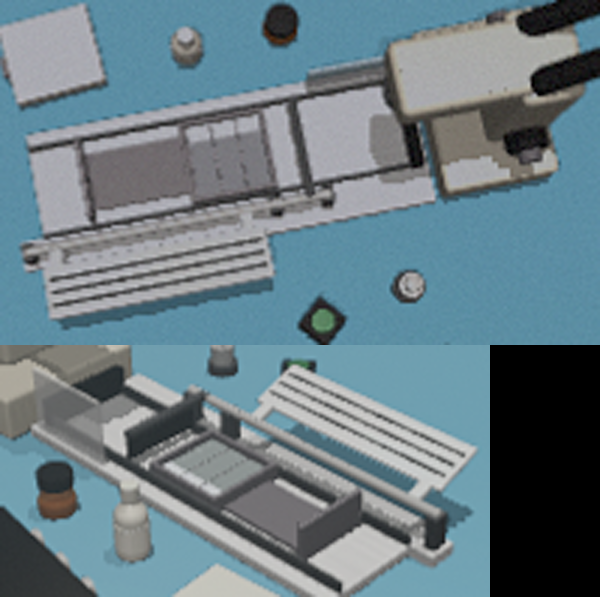

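```bash
cat >> h.py <<'E'
def W(p,P):
    P=np.atleast_2d(np.array(P,float)); c,s=np.cos(p[2]),np.sin(p[2])
    return np.c_[p[0]+c*P[:,0]-s*P[:,1],p[1]+s*P[:,0]+c*P[:,1],P[:,2]]
E
python3 - <<'E'
from h import *
from scipy.optimize import least_squares
t=get_image("top");s=get_image("scene")
T=[([290,100],[0,104,47]),([308,195],[0,20,47]),([32,254],[-290,0,51]),([327,198],[18,0,51]),([277,210],[-35,0,51]),([81,142],['p',102,52]),([93,222],['p',22,52])]
S=[([128,433],[0,104,47]),([203,390],[0,20,47]),([435,515],[-290,0,51]),([195,392],[18,0,51]),([300,527],['p',102,52]),([358,490],['p',22,52])]
def pts(L,q): return [[q+2 if P[0]=='p' else P[0],P[1],P[2]] for _,P in L]
ut=np.array([u for u,_ in T])/3+[235,185]; us=(np.array([u for u,_ in S])-[0,345])/2.8+[245,215]
def f(x,only=0):
    a=proj(t,W(x,pts(T,x[3])))-ut; b=proj(s,W(x,pts(S,x[3])))-us
    return np.r_[a.ravel(),b.ravel()] if not only else (a if only==1 else b).ravel()
x0=[560,0,-1.4,-240]
for o in(0,1,2):
    r=least_squares(f,x0,args=(o,),loss="soft_l1");print(o,np.round(r.x,3));
    if o==0: x=r.x; print(np.round(r.fun.reshape(-1,2),1).tolist())
np.save("p.npy",x)
print("home",W(x,[-86,62,12]),"plate",W(x,[x[3],62,30]),"pedal mid",W(x,[-165,-47,60]))
# overlay check
def line(img,d,A,B,c):
    q=proj(d,W(x,[A,B]))
    return q
out=[]
for d,(x0_,y0_,w,h) in((t,(235,185,200,115)),(s,(245,205,175,100))):
    k=3; im=cv2.resize(d["img"][y0_:y0_+h,x0_:x0_+w],None,fx=k,fy=k,interpolation=cv2.INTER_CUBIC)
    R=lambda A,B,c:cv2.polylines(im,[np.int32((proj(d,W(x,[A,B]))-[x0_,y0_]+.5)*k)],False,c,1)
    for Y in(18,106):R([-275,Y,24],[110,Y,24],(255,0,0))
    R([110,18,24],[110,106,24],(255,0,0));R([-275,18,12],[-275,106,12],(255,0,0))
    R([-294,0,46],[21,0,46],(0,255,0))
    q=x[3];R([q,22,52],[q,102,52],(255,255,0));R([q+196,20,30],[q+196,104,30],(255,255,0));R([q+106,20,30],[q+106,104,30],(255,255,0))
    for rr in(22,78):R([-278,-rr*.939,46+rr*.343],[-53,-rr*.939,46+rr*.343],(255,0,255))
    out.append(im)
w=max(i.shape[1] for i in out);save(np.vstack([cv2.copyMakeBorder(i,0,0,0,w-i.shape[1],cv2.BORDER_CONSTANT) for i in out])[:600],"ov.png")
E
```

```text
0 [ 531.85   -92.684   -1.409 -222.084]
[[0.6, 0.9], [-0.2, -3.9], [-1.9, -0.3], [0.6, 0.3], [0.0, -0.6], [-0.9, -0.1], [-0.5, -1.0], [0.8, -0.2], [-3.1, 3.7], [0.6, -2.6], [0.5, -3.1], [-0.7, -1.6], [0.6, -1.8]]
1 [ 531.374  -92.882   -1.404 -220.071]
2 [ 533.483  -88.731  -39.125 -224.613]
home [[579.22521923   2.16133776  12.        ]] plate [[557.35891604 136.477009    30.        ]] pedal mid [[458.94763268  62.6204328   60.        ]]
```

View pics/ov.png

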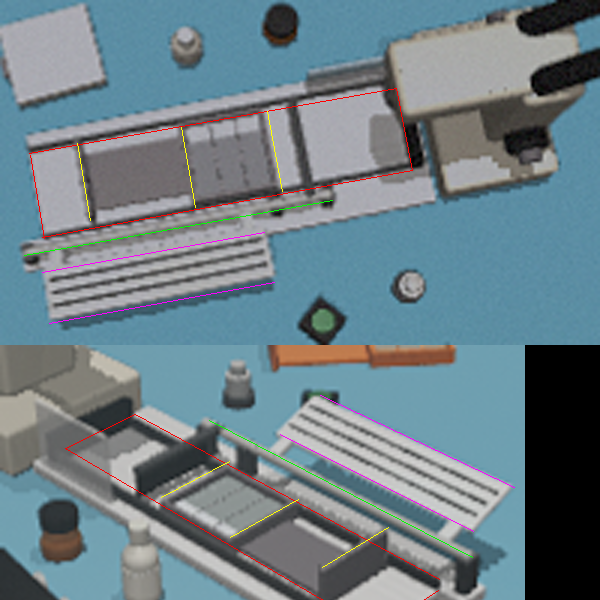

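```bash
cat > fit.py <<'E'
from h import *
from scipy.optimize import least_squares
t=get_image("top");s=get_image("scene")
T=[([290,100],[0,104,47]),([32,254],[-290,0,51]),([327,198],[18,0,51]),([277,210],[-35,0,51]),([81,142],['p',102,52]),([93,222],['p',22,52])]
S=[([128,433],[0,104,47]),([435,515],[-290,0,51]),([195,392],[18,0,51]),([300,527],['p',102,52]),([358,490],['p',22,52])]
def pts(L,q): return [[q+2 if P[0]=='p' else P[0],P[1],P[2]] for _,P in L]
ut=np.array([u for u,_ in T])/3+[235,185]-.33; us=(np.array([u for u,_ in S])-[0,345])/2.8+[245,215]-.33
def f(x): return np.r_[(proj(t,W(x,pts(T,x[3])))-ut).ravel(),(proj(s,W(x,pts(S,x[3])))-us).ravel()]
r=least_squares(f,[531,-92,-1.4,-222],loss="soft_l1");x=r.x
print(np.round(x,3),np.round(r.fun.reshape(-1,2),1).tolist())
np.save("p.npy",x)
print("target",W(x,[[x[3]-20,8,0],[-97,8,0]]))
Y=np.degrees(x[2]+np.pi/2);print("turn z rad",np.radians(Y-65.05))
E
python3 fit.py
```

```text
[ 534.767  -92.008   -1.403 -221.922] [[0.5, 0.4], [-1.7, -0.4], [0.7, -0.4], [0.1, -1.2], [-0.8, -0.3], [-0.3, -1.1], [0.5, 0.7], [0.8, -2.1], [0.1, -2.4], [-0.6, -0.9], [0.5, -1.2]]
target [[502.20746864 147.84691225   0.        ]
 [526.43690047   4.96469589   0.        ]]
turn z rad -0.9673583882678398
```

servo_tool --turn '[[0, 0, -0.15], [0, 0, -0.15], [0, 0, -0.15], [0, 0, -0.15], [0, 0, -0.15]]' --dp '[[0.03, -0.05, 0], [0.03, -0.05, 0], [0.03, -0.05, 0], [0.03, -0.05, 0], [0.03, -0.05, 0]]' --fingers '[0.0854, 0.0854, 0.0854, 0.0854, 0.0854]'

```text
clock: 1.42
position: [415.4, 312.9, 231.0]
ee_rot: [0.825, -0.566, 0.001, -0.001]
contact_force: [1.0, 0.4, 0.5]
gripper_width: 85.4
```

servo_tool --turn '[[0, 0, -0.07], [0, 0, -0.07], [0, 0, -0.06], [0, 0, 0], [0, 0, 0]]' --dp '[[0.025, -0.048, -0.02], [0.025, -0.048, -0.02], [0.022, -0.042, -0.02], [0.013, -0.025, -0.02], [0, 0, 0]]' --fingers '[0.0854, 0.0854, 0.0854, 0.0854, 0.0854]'

```text
clock: 2.05
position: [504.3, 141.7, 150.9]
ee_rot: [0.76, -0.65, 0.001, -0.004]
contact_force: [-0.1, 0.4, 0.0]
gripper_width: 85.2
```

```bash
cat > st.py <<'E'
from h import *
from scipy.spatial.transform import Rotation as R
s=read_state();p=np.load("p.npy");P=s["position"];c,n=np.cos(p[2]),np.sin(p[2]);d=np.array(P[:2])-p[:2]
M=R.from_quat(s["ee_rot"]).as_matrix()
print("chute XY",np.round([c*d[0]+n*d[1],-n*d[0]+c*d[1]],1),"z",round(P[2],1),"yaw err to turn",round(((p[2]+np.pi/2-np.arctan2(M[1,1],M[0,1])+np.pi/2)%np.pi)-np.pi/2,3),"zaxis",np.round(M[:,2],3),"F",np.round(s["contact_force"],1),"t",s["clock"])
E
python3 st.py; python3 - <<'E'
from h import *
a=get_image("top")["img"][170:310,225:425]; b=get_image("scene")["img"][170:310,245:445]
save(np.vstack([cv2.resize(i,None,fx=2.14*1.0,fy=2.14,interpolation=cv2.INTER_CUBIC) for i in(a,b)])[:600],"c2.png")
E
```

```text
chute XY [-235.5    9. ] z 150.9 yaw err to turn 0.012 zaxis [ 0.007  0.004 -1.   ] F [-0.1  0.4  0. ] t 2.05
```

View pics/c2.png

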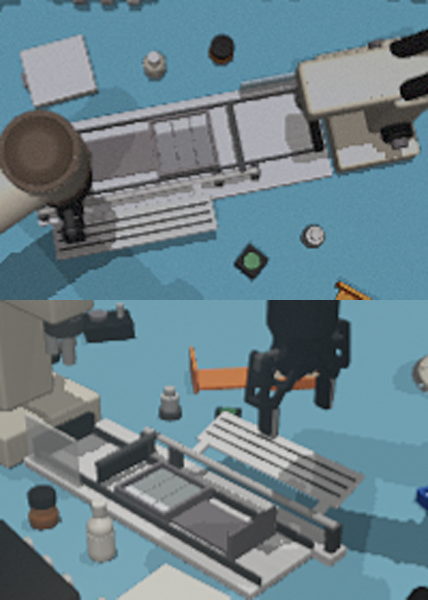

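servo_tool --turn '[[0, 0, 0.012], [0, 0, 0], [0, 0, 0], [0, 0, 0], [0, 0, 0]]' --dp '[[-0.002, 0.008, -0.03], [0, 0, -0.03], [0, 0, -0.015], [0, 0, 0], [0, 0, 0]]' --fingers '[0.0854, 0.0854, 0.0854, 0.0854, 0.0854]'

```text
clock: 2.78
position: [505.5, 160.1, 82.5]
ee_rot: [0.768, -0.64, 0.005, -0.012]
contact_force: [-0.2, 0.6, -0.8]
gripper_width: 85.3
```

```bash
python3 st.py; python3 - <<'E'
from h import *
d=get_image("scene");x,y,w,h=300,180,130,110;k=5
p=np.load("p.npy");P=np.array(read_state()["position"])
im=cv2.resize(d["img"][y:y+h,x:x+w],None,fx=k,fy=k,interpolation=cv2.INTER_CUBIC)
Yd=np.array([-np.sin(p[2]),np.cos(p[2]),0])
for s in(-42.5,-57,42.5,57):
    q=np.int32((proj(d,P+Yd*s+[0,0,13])[0]-[x,y]+.5)*k);cv2.circle(im,q.tolist(),3,(255,0,0),-1)
save(im,"c3.png")
E
```

```text
chute XY [-253.5   13.3] z 82.5 yaw err to turn -0.013 zaxis [ 0.023  0.013 -1.   ] F [-0.2  0.6 -0.8] t 2.775
```

View pics/c3.png

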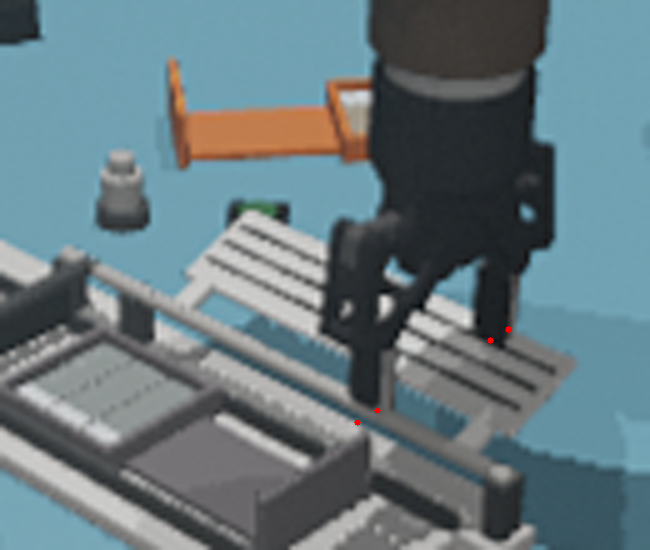

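servo_tool --turn '[[-0.013, 0.023, -0.012], [0, 0, 0], [0, 0, 0], [0, 0, 0], [0, 0, 0]]' --dp '[[-0.004, -0.01, 0], [0, 0, 0], [0, 0, 0], [0, 0, 0], [0, 0, 0]]' --fingers '[0.0854, 0.0854, 0.0854, 0.0854, 0.0854]'

```text
clock: 3.45
position: [502.2, 149.9, 84.6]
ee_rot: [0.764, -0.645, 0.0, -0.001]
contact_force: [-0.0, 0.5, 0.7]
gripper_width: 85.6
```

```bash
python3 st.py
```

```text
chute XY [-243.9    8.3] z 84.6 yaw err to turn 0.0 zaxis [ 0.002  0.001 -1.   ] F [-0.   0.5  0.7] t 3.45
```

servo_tool --turn '[[0, 0, 0], [0, 0, 0], [0, 0, 0], [0, 0, 0], [0, 0, 0]]' --dp '[[0, 0, -0.01], [0, 0, -0.01], [0, 0, -0.01], [0, 0, -0.008], [0, 0, 0]]' --fingers '[0.0854, 0.0854, 0.0854, 0.0854, 0.0854]'

```text
clock: 4.08
position: [501.5, 149.6, 43.2]
ee_rot: [0.764, -0.645, -0.0, 0.0]
contact_force: [-0.2, -0.2, 2.2]
gripper_width: 85.1
```

```bash
python3 st.py
```

```text
chute XY [-243.7    7.6] z 43.2 yaw err to turn 0.0 zaxis [-0. -0. -1.] F [-0.2 -0.2  2.2] t 4.075
```

servo_tool --turn '[[0, 0, 0], [0, 0, 0], [0, 0, 0], [0, 0, 0], [0, 0, 0]]' --dp '[[0, 0, -0.007], [0, 0, -0.007], [0, 0, -0.006], [0, 0, 0], [0, 0, 0]]' --fingers '[0.0854, 0.0854, 0.0854, 0.0854, 0.0854]'

```text
clock: 4.7
position: [502.3, 149.8, 23.0]
ee_rot: [0.764, -0.645, 0.0, -0.001]
contact_force: [-1.8, -0.1, 3.3]
gripper_width: 85.4
```

```bash
python3 st.py; python3 - <<'E'
from h import *
d=get_image("scene");x,y,w,h=270,170,160,130;k=5
im=cv2.resize(d["img"][y:y+h,x:x+w],None,fx=k*.92,fy=k*.92,interpolation=cv2.INTER_CUBIC);save(im,"c4.png")
E
```

```text
chute XY [-243.9    8.4] z 23.0 yaw err to turn -0.001 zaxis [ 0.002  0.001 -1.   ] F [-1.8 -0.1  3.3] t 4.7
```

View pics/c4.png

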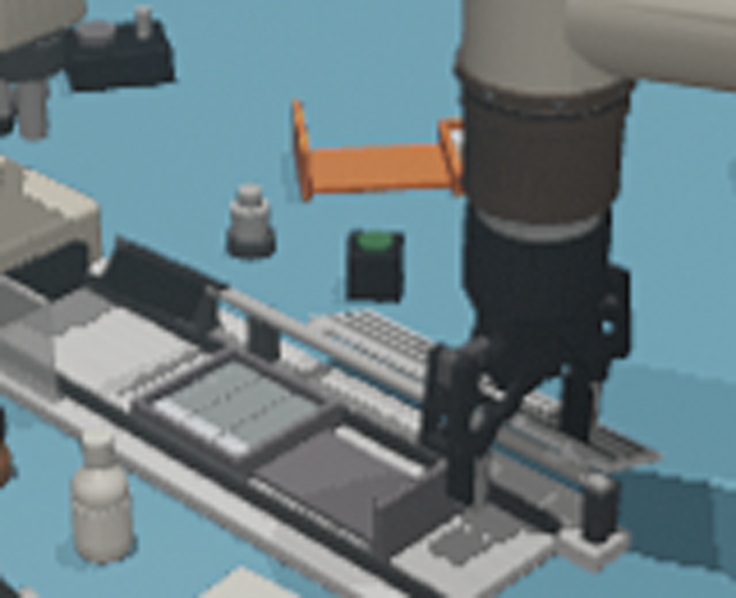

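```bash
python3 - <<'E'
from h import *
d=get_image("scene");p=np.load("p.npy")
for th in(.4,.5,.6,.7,.8):
    c,s=np.cos(th),np.sin(th)
    print(th,[np.round((proj(d,W(p,[0,Y*c-z*s,46+Y*s+z*c]))[0]-[270,170])*4.6).tolist() for Y,z in((104,1),(104,-25),(20,1))])
E
```

```text
0.4 [[104.0, 288.0], [93.0, 330.0], [203.0, 288.0]]
0.5 [[109.0, 272.0], [95.0, 314.0], [204.0, 285.0]]
0.6 [[115.0, 255.0], [98.0, 296.0], [205.0, 282.0]]
0.7 [[123.0, 239.0], [103.0, 279.0], [207.0, 279.0]]
0.8 [[131.0, 223.0], [109.0, 262.0], [208.0, 276.0]]
```

servo_tool --turn '[[0, 0, 0], [0, 0, 0], [0, 0, 0], [0, 0, 0], [0, 0, 0]]' --dp '[[0.0013, -0.0079, 0], [0.0013, -0.0079, 0], [0.0013, -0.0079, 0], [0.0013, -0.0079, 0], [0, 0, 0]]' --fingers '[0.0854, 0.0854, 0.0854, 0.0854, 0.0854]'

```text
clock: 5.42
position: [508.0, 117.2, 23.4]
ee_rot: [0.764, -0.645, 0.0, -0.002]
contact_force: [-2.1, 1.7, 4.0]
gripper_width: 85.5
```

```bash
python3 st.py
```

```text
chute XY [-210.7    8.6] z 23.4 yaw err to turn 0.0 zaxis [ 0.003  0.003 -1.   ] F [-2.1  1.7  4. ] t 5.425
```

servo_tool --turn '[[0, 0.002, 0], [0, 0, 0], [0, 0, 0], [0, 0, 0], [0, 0, 0]]' --dp '[[0.002, -0.014, -0.0005], [0.0023, -0.014, 0], [0.0023, -0.014, 0], [0.0023, -0.014, 0], [0, 0, 0]]' --fingers '[0.0854, 0.0854, 0.0854, 0.0854, 0.0854]'

```text
clock: 6.05
position: [518.0, 58.9, 23.4]
ee_rot: [0.764, -0.645, -0.0, -0.002]
contact_force: [-0.6, -0.6, 3.3]
gripper_width: 85.4
```

```bash
python3 st.py
```

```text
chute XY [-151.6    8.7] z 23.4 yaw err to turn -0.001 zaxis [ 0.003  0.004 -1.   ] F [-0.6 -0.6  3.3] t 6.05
```

servo_tool --turn '[[-0.003, 0.003, 0], [0, 0, 0], [0, 0, 0], [0, 0, 0], [0, 0, 0]]' --dp '[[0.0013, -0.01, -0.0005], [0.0015, -0.01, 0], [0.0016, -0.01, 0], [0.0016, -0.01, 0], [0, 0, 0]]' --fingers '[0.0854, 0.0854, 0.0854, 0.0854, 0.0854]'

```text
clock: 6.68
position: [524.9, 17.8, 23.5]
ee_rot: [0.765, -0.644, 0.0, -0.001]
contact_force: [0.4, 0.9, 3.3]
gripper_width: 85.3
```

```bash
python3 st.py; python3 - <<'E'
from h import *
d=get_image("scene");x,y,w,h=240,170,160,130;k=4.6
im=cv2.resize(d["img"][y:y+h,x:x+w],None,fx=k,fy=k,interpolation=cv2.INTER_CUBIC);save(im,"c5.png")
E
```

```text
chute XY [-109.9    8.6] z 23.5 yaw err to turn -0.003 zaxis [ 0.001  0.001 -1.   ] F [0.4 0.9 3.3] t 6.675
```

View pics/c5.png

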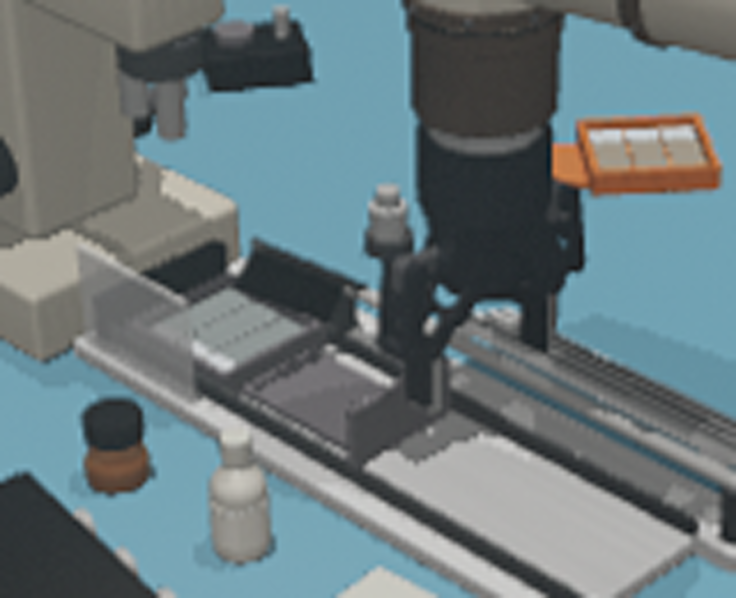

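Tray body has passed under the open gate (leaf at about (300,290)), and the stop is just ahead. Next come small steps until the force rises.

servo_tool --turn '[[0, 0, 0], [0, 0, 0], [0, 0, 0], [0, 0, 0], [0, 0, 0]]' --dp '[[0.0006, -0.004, -0.0005], [0.0007, -0.004, 0], [0.0003, -0.002, 0], [0, 0, 0], [0, 0, 0]]' --fingers '[0.0854, 0.0854, 0.0854, 0.0854, 0.0854]'

```text
clock: 7.35
position: [526.7, 8.9, 23.2]
ee_rot: [0.765, -0.643, 0.0, -0.001]
contact_force: [-0.8, 3.4, 2.5]
gripper_width: 85.7
```

```bash
python3 st.py
```

```text
chute XY [-100.8    8.9] z 23.2 yaw err to turn -0.005 zaxis [ 0.002  0.002 -1.   ] F [-0.8  3.4  2.5] t 7.35
```

servo_tool --turn '[[0, 0, -0.004], [0, 0, 0], [0, 0, 0], [0, 0, 0], [0, 0, 0]]' --dp '[[0.0002, -0.002, 0], [0.0003, -0.002, 0], [0, 0, 0], [0, 0, 0], [0, 0, 0]]' --fingers '[0.0854, 0.0854, 0.0854, 0.0854, 0.0854]'

```text
clock: 7.98
position: [527.3, 6.7, 23.2]
ee_rot: [0.766, -0.643, -0.0, -0.002]
contact_force: [-2.8, 3.8, 3.7]
gripper_width: 85.2
```

```bash
python3 st.py
```

```text
chute XY [-98.6   9.1] z 23.2 yaw err to turn -0.005 zaxis [ 0.003  0.003 -1.   ] F [-2.8  3.8  3.7] t 7.975
```

servo_tool --turn '[[0, 0, 0], [0, 0, 0], [0, 0, 0], [0, 0, 0], [0, 0, 0]]' --dp '[[0, -0.003, 0], [0, -0.003, 0], [0, -0.003, 0], [0, -0.003, 0], [0, -0.003, 0]]' --fingers '[0.0854, 0.0854, 0.0854, 0.0854, 0.0854]'

```text
clock: 8.6
position: [529.7, 6.0, 23.4]
ee_rot: [0.77, -0.637, -0.001, -0.011]
contact_force: [-5.0, 19.0, 3.1]
gripper_width: 84.9
```

```bash
python3 st.py
```

```text
chute XY [-97.5  11.4] z 23.4 yaw err to turn -0.02 zaxis [ 0.012  0.018 -1.   ] F [-5.  19.   3.1] t 8.6
```

servo_tool --turn '[[-0.018, 0.012, -0.02], [0, 0, 0], [0, 0, 0], [0, 0, 0], [0, 0, 0]]' --dp '[[-0.003, 0.004, 0], [-0.001, 0.006, 0], [-0.001, 0.006, 0], [0, 0.004, 0], [0, 0, 0]]' --fingers '[0.0854, 0.0854, 0.0854, 0.0854, 0.0854]'

```text
clock: 9.22
position: [523.6, 24.2, 23.1]
ee_rot: [0.764, -0.645, -0.0, 0.002]
contact_force: [-1.3, -0.1, 3.8]
gripper_width: 85.5
```

```bash
python3 st.py; python3 - <<'E'
from h import *
d=get_image("scene");x,y,w,h=240,190,120,100;k=5;p=np.load("p.npy")
im=cv2.resize(d["img"][y:y+h,x:x+w],None,fx=k,fy=k,interpolation=cv2.INTER_CUBIC)
save(im,"c6.png")
for dx in(-15,-10,-5,0): print(dx,np.round((proj(d,W(p,[[-86+dx,102,52],[-86+dx,22,52],[20+dx,104,30],[110+dx,104,30]]))-[x,y]+.5)*k).tolist())
E
```

```text
chute XY [-116.5    8.4] z 23.1 yaw err to turn 0.0 zaxis [-0.003 -0.003 -1.   ] F [-1.3 -0.1  3.8] t 9.225
-15 [[389.0, 350.0], [498.0, 290.0], [253.0, 309.0], [148.0, 249.0]]
-10 [[382.0, 347.0], [491.0, 286.0], [247.0, 306.0], [143.0, 246.0]]
-5 [[375.0, 343.0], [484.0, 283.0], [241.0, 303.0], [137.0, 243.0]]
0 [[369.0, 339.0], [478.0, 279.0], [235.0, 299.0], [132.0, 240.0]]
```

View pics/c6.png

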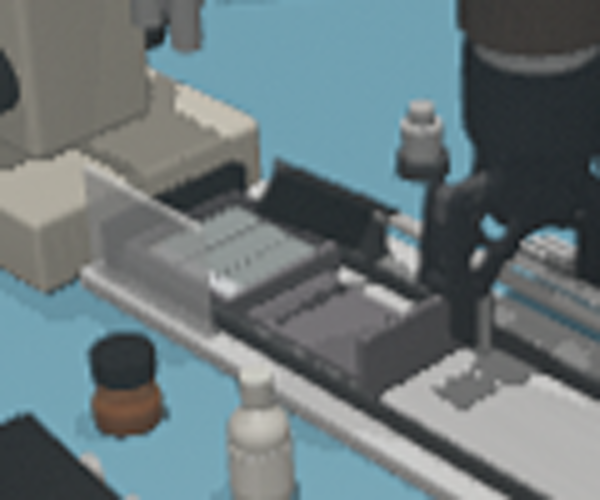

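servo_tool --turn '[[0, 0, 0], [0, 0, 0], [0, 0, 0], [0, 0, 0], [0, 0, 0]]' --dp '[[0, 0, 0.008], [0, 0, 0.01], [0, 0, 0.01], [0, 0, 0.01], [0, 0, 0.01]]' --fingers '[0.0854, 0.0854, 0.0854, 0.0854, 0.0854]'

```text
clock: 9.9
position: [524.5, 25.0, 74.0]
ee_rot: [0.764, -0.646, 0.0, 0.0]
contact_force: [0.1, -0.5, -0.7]
gripper_width: 85.6
```

servo_tool --turn '[[0, 0, 0], [0, 0, 0], [0, 0, 0], [0, 0, 0], [0, 0, 0]]' --dp '[[0, 0, 0.02], [0, 0.01, 0.03], [0, 0.03, 0.03], [0, 0.03, 0.03], [0, 0, 0]]' --fingers '[0.0854, 0.0854, 0.0854, 0.0854, 0.0854]'

```text
clock: 10.52
position: [523.4, 96.5, 190.0]
ee_rot: [0.763, -0.647, -0.0, -0.0]
contact_force: [-1.1, -0.1, 0.1]
gripper_width: 85.2
```

```bash
python3 st.py; python3 - <<'E'
from h import *
o=[]
for c,(x,y,w,h) in(("top",(235,185,200,100)),("scene",(240,190,200,100))):
    d=get_image(c);k=3;p=np.load("p.npy")
    im=cv2.resize(d["img"][y:y+h,x:x+w],None,fx=k,fy=k,interpolation=cv2.INTER_CUBIC);o.append(im)
    for dx in(-10,0):print(c,dx,np.round((proj(d,W(p,[[-86+dx,102,52],[-86+dx,22,52],[20+dx,104,30],[20+dx,20,30]]))-[x,y]+.5)*k).tolist())
save(np.vstack(o),"c7.png")
E
```

```text
chute XY [-187.8   20.3] z 190.0 yaw err to turn 0.003 zaxis [ 0.     0.001 -1.   ] F [-1.1 -0.1  0.1] t 10.525
top -10 [[200.0, 120.0], [214.0, 197.0], [301.0, 103.0], [317.0, 182.0]]
top 0 [[209.0, 118.0], [224.0, 195.0], [310.0, 101.0], [326.0, 181.0]]
scene -10 [[229.0, 208.0], [295.0, 172.0], [148.0, 184.0], [216.0, 149.0]]
scene 0 [[221.0, 203.0], [287.0, 168.0], [141.0, 179.0], [209.0, 145.0]]
```

View pics/c7.png

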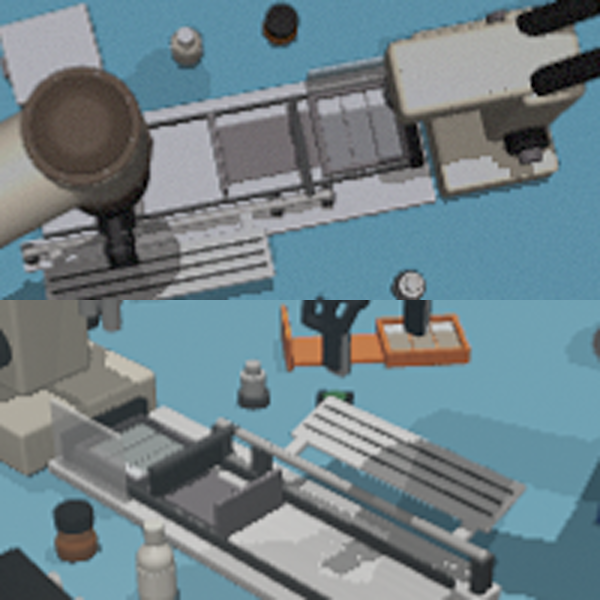

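servo_tool --turn '[[0, 0, 0], [0, 0, 0], [0, 0, 0], [0, 0, 0], [0, 0, 0]]' --dp '[[0, 0, 0], [0, 0, 0], [0, 0, 0], [0, 0, 0], [0, 0, 0]]' --fingers '[0.0854, 0.0854, 0.0854, 0.0854, 0.0854]'

```text
clock: 11.25
position: [519.7, 91.9, 183.9]
ee_rot: [0.761, -0.649, -0.003, 0.006]
contact_force: [0.4, 1.2, 0.7]
gripper_width: 85.4
```

```bash
python3 -c "
from bench import *
print(job_done())"
```

```text
the job is handed in; nothing more can be done
None
```

I loaded the tray and handed the job in at about 11 s. `job_done` gives no verdict, so what follows is what my own checks showed.

- **Gate:** One open finger pressed the pedal down with about 3–4 N. Comparing the leaf in the picture with the chute model put the gate near 0.7 rad. I held that height for the whole push.
- **Push:** The other finger pushed the tray by its plate. It stopped at chute X = -97.5 mm against a predicted -97 mm, and the force rose to about 19 N, so I took it to be against the end stop.
- **Back-off:** I backed off 19 mm with the gate still open, then lifted clear.
- **Last pictures:** The tray front is at the stop, the push plate matches the home position to about 2 mm, and the gate is down over the tongue. The bystanders in view look unmoved. The contact force is near zero and the arm is well clear.

**Disagreements:**
- The chute pose fitted the two cameras only to about 1–2 pixels (2–5 mm).
- Early moves overshot by about 10 mm and I corrected them before touching anything.
- At the stop the tool tilted by about 0.02 rad, which went away when I backed off.

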